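# Lock the tube carriage in its dock with the long pin

## Task

Slide the tube carriage into its dock until the hole in its tongue lines up with the holes in the bridge, and lock it there with the longer of the two pins: through bridge and tongue, pressed fully home so that its flange sits on the bridge, and let go. The tongue's setting is not known, so find the spot by feel and do not force anything. Leave the shorter pin in its stand and everything else where it is.

Things in the scene. Friction and masses are not known exactly. Their poses are not given: they have to be found in the camera images.
- dock: Fixed docking rail: grey base plate 110 mm (x) by 320 mm (y, from -170 to +150), 10 mm thick. Origin on the table; the carriage slides in along its +y. At y = 110 mm stands an aluminium bridge 90 mm (x) by 44 mm (y): two level plates, at heights 54 to 76 mm (hole 16 mm wide) and 20 to 34 mm (hole 18 mm). Both holes are vertical, on x = 0, y = 110 mm.
- dock_hole (a point): Centre of the mouth of the hole in the bridge's upper plate, on the plate's top face, 76 mm above the table.
- carriage (a joint): Slide of the tube carriage along the dock's +y, in m: 0 = nominally docked, negative = pulled out; range -0.12 to +0.020. It stays where it is left (about 2.5 N friction). An aluminium deck with a knob and a block of capped tubes (tops 72 mm above the table). Its steel tongue slides in between the bridge's two plates.
- tongue_clamp (a point): Top centre of the dark clamp, 56 mm above the table, that holds the tongue (44 mm wide, heights 38 to 50 mm; a vertical 16.5 mm hole at dock x = 0, 45 mm from its end). The clamp setting is unknown: the hole meets the bridge's at some joint value from -0.0145 to +0.0145, new each time and hidden by the upper plate, to be found by feel. The clamp holds to 80 N.
- carriage_knob (a point): Centre of the top of the carriage's black knob (28 mm across, 38 mm tall, top 90 mm above the table). It stands at x = 0, y = joint value - 45 mm in the dock's frame. The nearest tubes begin 48 mm from its axis towards the bridge; both sides (dock x) are free.
- long_pin: The longer steel pin, to be fitted: shank 14 mm across, 60 mm long, tip tapered to 10 mm over its last 2.5 mm; flange 32 mm across, 4 mm thick; black grip 26 mm across, 30 mm tall; about 130 g. Origin at the tip's end, z towards the grip. Starts upright in the stand. Tip height: 50 mm when resting on the tongue, 16 mm when home (flange on the bridge).
- long_pin_top (a point): Centre of the top of the long pin's grip, 94 mm above its tip. In the stand it is 20 mm higher than the short pin's.
- short_pin: The shorter pin, alike but with a 40 mm shank (does not reach the bridge's lower plate); not wanted. Origin at the tip's end. It stays in the stand.
- stand: Fixed aluminium block 75 mm (x) by 130 mm (y), 50 mm tall, with two pin holes 17 mm wide, 30 mm deep, at y = +35 and -35 mm; origin under its centre. Which pin stands in which hole varies.
- jar: Bystander: white jar with a blue screw lid, 64 mm across, 62 mm tall; origin under it. Leave it alone.
- wash_bottle: Bystander: white bottle, 60 mm across, 150 mm tall; origin under it. Leave it alone.
- dishes: Bystander: stack of clear culture dishes, 90 mm across, 47 mm tall; origin under it. Leave it alone.
- tip_box: Bystander: grey pipette-tip box with clear lid, 85 x 120 x 58 mm; origin under it. Leave it alone.
- vial_rack: Bystander: white rack of amber vials, 55 x 120 x 60 mm; origin under it. Leave it alone.
- screwdriver: Bystander: black-handled screwdriver lying flat, 150 mm long; origin under it. Leave it alone.
There are look-alikes about, which are no part of the job. Leave any red or turquoise look-alike of the long_pin alone. Leave any pink look-alike of the short_pin alone.

How it is judged:
By the outcome, as a careful person would: the job done as asked, in the order asked, and still so for the second after the job is handed in, with the robot touching nothing.
It also fails if it takes over 72 s, if anything falls off the work surface, if the arm or the gripper's body presses on something with over 40 N, if the wrist force passes 120 N, or if a joint passes its speed limit or range.

## Robot

A 6-joint arm with a two-finger parallel gripper is mounted at the origin on the work surface. World frame = base frame: x ahead of the robot, y to its left, z up, the work surface at z = 0. Lengths are in m, angles in rad, forces in N, time in s.
With the tool pointing down it reaches from about 0.15 to 0.775 m from the base axis. Payload 6.1 kg.
Tool frame: the origin (TCP) lies at the very end of the fingers, on their centre line; the grasp point (between the pads) lies 19 mm behind it (ctrl.pinch_z is the distance from the TCP to the grasp point, in m); z points along the fingers, y is the line along which they close (so a half turn about z gives the same grasp; the last joint's range is limited). The gripper opens to 85 mm and grips with 20 to 120 N. Pads are 22 mm wide; open, the fingers measure 114 mm over their backs; the gripper's body (76 mm by 85 mm) begins 54 mm behind the grasp point. The pads swing forward as they close: fully open they stand 13 mm farther back than shut.
Start: joints at [-1.228, 0.126, -0.04, 1.405, 0, 1.571], TCP at [0.176, -0.494, 0.231] pointing down, gripper open.
Joint ranges: [-2.72, 2.72], [-0.95, 1.95], [-1.27, 1.35], [-1.78, 2.02], [-1.46, 1.47], [-3.14, 3.14]. Speed limits (rad/s): [2.39, 2.39, 3.01, 3.14, 3.14, 3.14].

## Interface

Orientations are given as a unit quaternion [x, y, z, w].
In Python, from workcell import ctrl gives the robot as it stands.
- The arm moves only by the tool send_rows, never from a script. Its argument "motion" is a list that holds one entry, the list of rows, each a list of 7 numbers: the shift along the world's x, y, z in cm, then the turn, a rotation vector about the world's x, y, z in degrees, then the finger opening in cm, from 0 to 8.54. A call has 1 to 5 rows; each row is the pose to reach, as a shift and turn from the pose commanded when the call began; what a row does not reach only later rows make up. A row lasts 1/8 s, in which the tool goes at most 62.5 mm and 10.7 degrees, less where a joint would pass 70% of its speed; a pose out of reach is approached as far as the arm can. A call with a gripper value outside its range is refused whole. The fingers move at their own pace and stop on an object; "squeeze" is the grip in N (left out, the last holds). Time passes only in rows, so rows that repeat a pose let the fingers close. It gives the time, the measured TCP pose, the force, the opening and the grip force at its end, in the units of the state.
- ctrl.sense(): the state, without advancing time (a new reading comes with each control period).
- ctrl.get_image(name): name is "side" or "top"; returns a dict with "pixels" (480x640x3 uint8, red, green, blue), "z_map" (480x640 float32, m along the optical axis (not along the pixel's ray), 0 where there is no reading), "camera_matrix" (3x3 intrinsics, pixels), "xyz" and "attitude" of the camera in the world. Camera axes: x right, y down, z forward; pixel columns grow to the right and rows downward; lengths in m; the calibration is good to about 2 mm. A picture is of the moment at which its call begins.
- ctrl.sign_off(): hands the job in; it is judged then, once.
The state is a dict: "t": time; "joint_positions": joint angles; "joint_velocities": joint speeds; "effort": joint torques, N m; "tool_pos": TCP position; "tool_rot": TCP orientation; "contact_force": force on the tool from outside, world axes, zero at the start; "torque": the same for the moment, N m; "width": finger opening in m; "grip_force": force on a finger pad.
Only numpy, scipy, OpenCV 4.12 (cv2) and the standard library are available. Lean on these libraries where they do the work, as an engineer would, in place of code of your own. Each camera call takes 0.05 s, during which the arm holds its last target. There are 200 camera calls.

## Working session

There is one attempt and no reset: what is moved stays moved. The work goes in short steps, Python scripts to look and compute and a tool call to move; the robot and the scene stay as the last step left them, time stands still between calls to the robot, and variables do not carry over. Pictures are saved under pics/ and viewed, at most 10 in all, crops included, and the job is handed in when it is done.

Besides the shell and the picture viewer there is one more tool, called after "Emit:" as a command line: name --argument value ..., lists and objects as JSON in quotes. send_rows: Moves the arm, as the interface text tells. Its arguments: {"type":"object","properties":{"motion":{"type":"array"},"squeeze":{"type":"number"}},"required":["motion"]}

```bash
mkdir -p pics; cat > h.py <<'E'
import numpy as np, cv2
from scipy.spatial.transform import Rotation as R
from workcell import ctrl
def grab(n):
    d=ctrl.get_image(n); np.savez(f'{n}.npz',**{k:np.array(v) for k,v in d.items()}); return d
def rot(d):
    a=np.array(d['attitude']); return a if a.shape==(3,3) else R.from_quat(a).as_matrix()
def ray(d,u,v,z):
    K=np.array(d['camera_matrix']); r=rot(d)@np.linalg.solve(K,[u,v,1]); c=np.array(d['xyz']); return c+r*(z-c[2])/r[2]
def pt(d,u,v):
    K=np.array(d['camera_matrix']); z=d['z_map'][int(v),int(u)]; return np.array(d['xyz'])+rot(d)@np.linalg.solve(K,[u,v,1])*z
def cloud(d):
    K=np.array(d['camera_matrix']); v,u=np.mgrid[:480,:640]; p=np.stack([u,v,0*u+1],-1)@np.linalg.inv(K).T*d['z_map'][...,None]
    return p@rot(d).T+np.array(d['xyz'])
def save(n,im): cv2.imwrite(f'pics/{n}.png',im[...,::-1])
E
python3 - <<'E'
from h import *
for n in('top','side'):
    d=grab(n); save(n+'1',d['pixels']); print(n,d['xyz'],d['attitude'],np.array(d['camera_matrix']).tolist())
s=ctrl.sense(); print(s['t'],s['tool_pos'],s['tool_rot'],s['width'],ctrl.pinch_z)
E
```

```text
top [ 0.41787863 -0.00381284  1.2927285 ] [ 0.7107839  -0.69987731  0.04830851 -0.05122778] [[508.6043663550604, 0.0, 325.7141255537326], [0.0, 508.6043663550604, 244.51882550619948], [0.0, 0.0, 1.0]]
side [0.07675906 0.65115022 0.86358677] [-0.27994402  0.87202393 -0.37940131  0.13137827] [[463.4641461256878, 0.0, 325.75920921213026], [0.0, 463.4641461256878, 242.84907914476003], [0.0, 0.0, 1.0]]
0.1 [ 0.17632443 -0.49409578  0.23060164] [ 9.85346491e-01  1.70563053e-01 -1.27089434e-04 -7.22073309e-04] 0.0854875175252787 0.0187
```

View pics/top1.png

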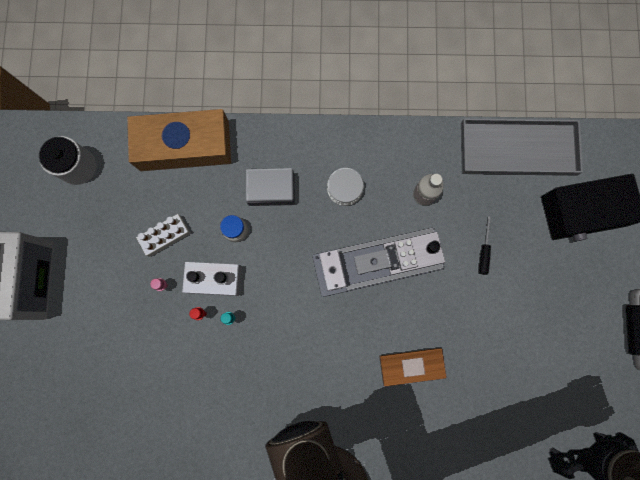

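View pics/side1.png

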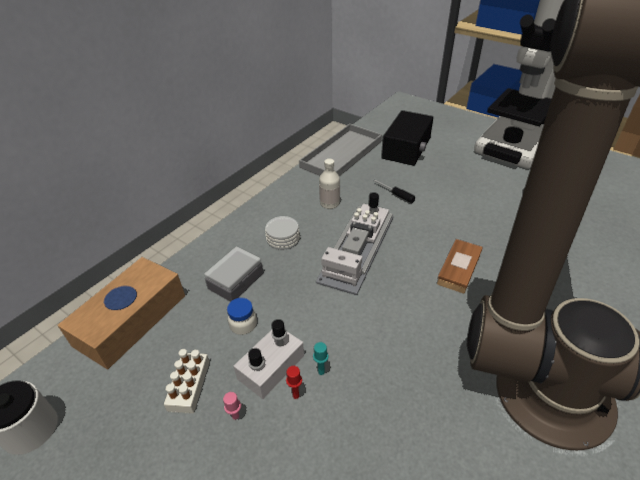

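Top view: the stand is at (211,278) with black pin grips at (193,277) and (221,278). The dock runs from (316,270) to (445,255), with the bridge hole at (334,270) and the knob at (433,247). The red (196,314), turquoise (228,318) and pink (158,285) pins are look-alikes outside the stand. Next I measure heights and positions.

```bash
python3 - <<'E'
from h import *
d=dict(np.load('top.npz')); P=cloud(d); im=d['pixels']
hsv=cv2.cvtColor(im,cv2.COLOR_RGB2HSV)
dark=(hsv[...,2]<60)
def blob(c,zmin,zmax,r=18,mask=None):
    m=np.zeros((480,640),bool);m[c[1]-r:c[1]+r,c[0]-r:c[0]+r]=1
    m&=(P[...,2]>zmin)&(P[...,2]<zmax)
    if mask is not None:m&=mask
    return m
for n,c in(('gripL',(193,277)),('gripR',(221,278)),('knob',(433,247))):
    m=blob(c,.0805,.25,14,dark) ; z=np.median(P[m][:,2]); m&=abs(P[...,2]-z)<.006
    v,u=np.nonzero(m); print(n,m.sum(),u.mean(),v.mean(),'z',z,'xyz',P[m].mean(0), 'ray',ray(d,u.mean(),v.mean(),z))
# base plate, bridge, stand
for n,c,a,b,r in(('plate',(380,263),.004,.016,85),('bridge',(331,270),.068,.084,25),('stand',(211,278),.042,.058,34)):
    m=blob(c,a,b,r); k=cv2.connectedComponents(m.astype('uint8'))[1]
    if n!='plate':
        ids=np.bincount(k[m]); i=ids[1:].argmax()+1; m=k==i
    q=P[m]; rc=cv2.minAreaRect((q[:,:2]*1000).astype('float32')); print(n,m.sum(),rc,np.median(q[:,2]))
crop=lambda x,y,w,h,s:cv2.resize(im[y:y+h,x:x+w],None,fx=s,fy=s,interpolation=cv2.INTER_CUBIC)
a=crop(140,240,110,90,5); save('stand_crop',a)
save('dock_crop',crop(305,220,150,85,5))
E
```

```text
gripL 79 191.62025316455697 276.11392405063293 z 0.09361521546142915 xyz [0.50769397 0.3180543  0.09359249] ray [0.50768973 0.31805008 0.09361522]
gripR 81 219.53086419753086 276.81481481481484 z 0.11183795886882764 xyz [0.50558859 0.24779405 0.11334579] ray [0.50569686 0.24811873 0.11183796]
knob 98 434.0 246.01020408163265 z 0.08992362599142645 xyz [ 0.58878674 -0.25592243  0.08978963] ray [ 0.58876516 -0.2558941   0.08992363]
plate 2937 ((561.508544921875, -137.54501342773438), (432.4052734375, 439.64654541015625), 0.9116894006729126) 0.0071468080231726905
bridge 654 ((530.3421630859375, -13.455768585205078), (90.28460693359375, 44.086669921875), 13.810205459594727) 0.07593604290052114
stand 1338 ((507.1958312988281, 285.66790771484375), (132.41896057128906, 75.27775573730469), 88.01475524902344) 0.04984853517019461
```

View pics/stand_crop.png

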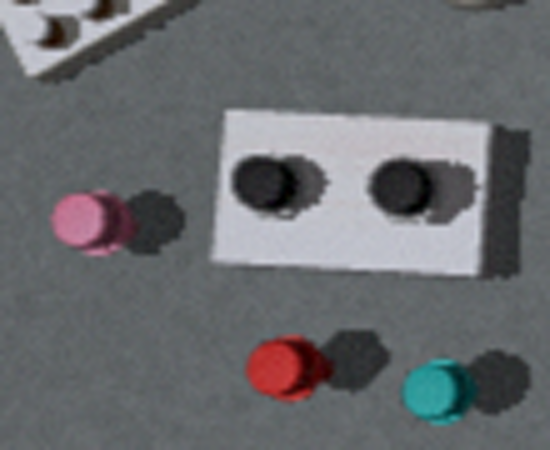

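View pics/dock_crop.png

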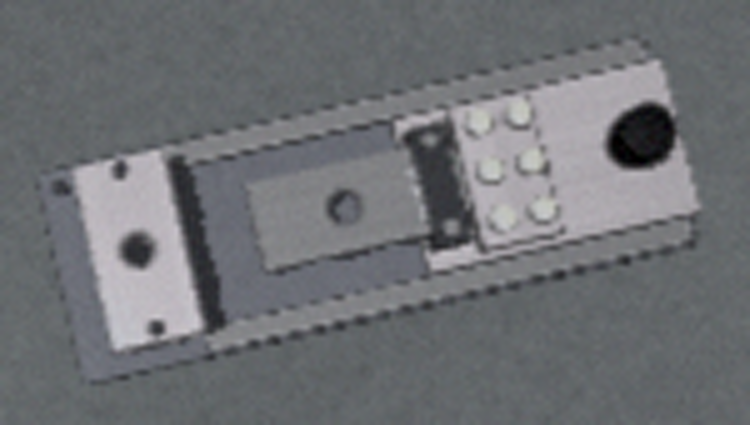

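Candidates for the long pin are the black grips at top-view pixels (192,276), top at z=0.094, and (220,277), top at z=0.112. The right one is about 20 mm taller and is black, so it is the long pin, and the crop confirms both are black in the white stand. The dock crop shows the tongue hole at about (374,261) before it enters the bridge, so I can estimate the joint value now.

```bash
python3 - <<'E'
from h import *
yaw=np.radians(13.7); ey=np.array([-np.sin(yaw),np.cos(yaw)]); ex=np.array([np.cos(yaw),np.sin(yaw)])
B=np.array([.53034,-.01346])
t=dict(np.load('top.npz')); s=dict(np.load('side.npz'))
def hole(d,c,z,r,S=8,f=.8):
    g=cv2.cvtColor(d['pixels'],cv2.COLOR_RGB2GRAY)[c[1]-r:c[1]+r+1,c[0]-r:c[0]+r+1]
    G=cv2.resize(g,None,fx=S,fy=S,interpolation=cv2.INTER_CUBIC).astype(float)
    lv=np.percentile(G,75); m=(G<f*lv).astype('uint8')
    k,l,st,ce=cv2.connectedComponentsWithStats(m)
    i=min(range(1,k),key=lambda i:np.hypot(*(ce[i]-G.shape[0]/2)) if st[i,4]>100 else 1e9)
    u,v=(ce[i]+.5)/S-.5+np.array(c)-r
    p=ray(d,u,v,z); return (round(u,1),round(v,1)),st[i].tolist(),p[:2],((p[:2]-B)@ex*1000,(p[:2]-B)@ey*1000)
def w2p(d,p):
    q=np.array(d['camera_matrix'])@(rot(d).T@(np.array(p)-d['xyz'])); return (q[:2]/q[2]).round().astype(int)
for n,d in(('top',t),('side',s)):
    b=hole(d,w2p(d,[*B,.076]),.076,7)
    tp=ray(t,374,261,.05); h=hole(d,w2p(d,tp),.05,6)
    print(n,'bridge',b); print(n,'tongue',h)
K=np.array([.58877,-.25590]); print('knob q',(K-B)@ex*1000,(K-B)@ey*1000+155)
c=s['pixels'][180:300,310:410]; save('side_dock',cv2.resize(c,None,fx=5,fy=5,interpolation=cv2.INTER_CUBIC))
E
```

```text
top bridge ((np.float64(332.1), np.float64(269.5)), [28, 32, 64, 64, 3125], array([ 0.53011438, -0.01361336]), (np.float64(-0.25551730747444495), np.float64(-0.09556021307870782)))
top tongue ((np.float64(373.2), np.float64(260.7)), [18, 22, 58, 58, 2224], array([ 0.55561005, -0.11458134]), (np.float64(0.6016995457474834), np.float64(-104.22926370422785)))
side bridge ((np.float64(341.3), np.float64(257.5)), [34, 46, 58, 36, 1661], array([ 0.52829499, -0.01175785]), (np.float64(-1.5836918198039838), np.float64(2.138059252350529)))
side tongue ((np.float64(355.6), np.float64(238.6)), [21, 40, 55, 34, 1483], array([ 0.55276751, -0.11304078]), (np.float64(-1.7951019117830653), np.float64(-102.05931320220476)))
knob q -0.6514250506861475 -94.38082152684342
```

View pics/side_dock.png

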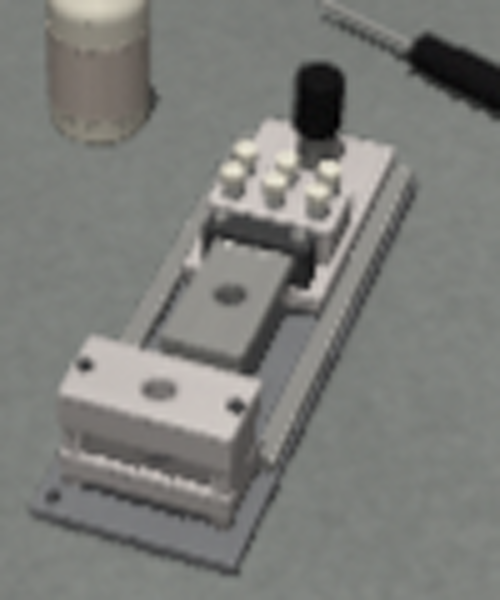

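Both views agree that the tongue hole needs about 104.2 mm of travel, so q* ≈ +10 mm. Next I approach the knob.

Emit:
send_rows --motion '[[[5.2,3,0,0,0,10.5,6],[10.3,6,0,0,0,21,6],[15.5,9,0,0,0,31.5,6],[20.6,12,0,0,0,42,6],[25.8,15,0,0,0,52,6]]]' --squeeze 40

```text
t: 0.72
tool_pos: [0.4358, -0.3432, 0.231]
tool_rot: [0.809, 0.588, -0.0, -0.0]
contact_force: [-0.6, -0.5, 0.6]
width: 0.0598
grip_force: 0.0
```

Emit:
send_rows --motion '[[[5.2,3,-2,0,0,10.5,6],[10.3,6,-4,0,0,21,6],[15.4,8.9,-6,0,0,32.1,6],[15.4,8.9,-8,0,0,32.1,6],[15.4,8.9,-8,0,0,32.1,6]]]'

```text
t: 1.35
tool_pos: [0.5877, -0.2543, 0.1486]
tool_rot: [0.617, 0.787, -0.001, -0.002]
contact_force: [-0.4, 0.1, 0.0]
width: 0.0596
grip_force: 0.0
```

```bash
python3 - <<'E'
from h import *
s=ctrl.sense();print(s['t'],s['tool_pos'],R.from_quat(s['tool_rot']).as_matrix()[:,1],s['width'],s['joint_positions'])
B=np.array([.53034,-.01346])
d=grab('top');save('knob2',cv2.resize(d['pixels'][200:300,380:500],None,fx=5,fy=5))
E
```

```text
1.35 [ 0.58767036 -0.25430482  0.1486479 ] [ 0.97112644  0.23853145 -0.00402274] 0.05961650485276782 [-4.08361918e-01  3.59377197e-01  7.83145048e-02  1.29471630e+00
 -8.89214762e-05  9.21585194e-01]
```

Emit:
send_rows --motion '[[[0,0,-4,0,0,0,6],[0,0,-7,0,0,0,6],[0,0,-8.8,0,0,0,6],[0,0,-8.8,0,0,0,6],[0,0,-8.8,0,0,0,2]]]'

```text
t: 2.02
tool_pos: [0.5891, -0.256, 0.065]
tool_rot: [0.618, 0.786, 0.0, 0.001]
contact_force: [0.5, 0.1, -0.1]
width: 0.0433
grip_force: 0.0
```

Emit:
send_rows --motion '[[[0,0,0,0,0,0,2],[0,0,0,0,0,0,2],[0,0,0,0,0,0,2],[0,0,0,0,0,0,2]]]'

```text
t: 2.52
tool_pos: [0.5902, -0.2558, 0.0653]
tool_rot: [0.617, 0.787, 0.001, 0.002]
contact_force: [2.2, 0.8, 6.3]
width: 0.0269
grip_force: 40.1
```

Emit:
send_rows --motion '[[[-0.4,1.9,0,0,0,0,2],[-0.8,3.9,0,0,0,0,2],[-1.3,5.8,0,0,0,0,2],[-1.8,7.8,0,0,0,0,2],[-2.0,8.7,0,0,0,0,2]]]'

```text
t: 3.15
tool_pos: [0.5689, -0.169, 0.0653]
tool_rot: [0.617, 0.787, -0.001, 0.002]
contact_force: [-1.8, -4.8, 8.2]
width: 0.0269
grip_force: 41.0
```

Emit:
send_rows --motion '[[[-0.1,0.5,0,0,0,0,2],[-0.3,1.0,0,0,0,0,2],[-0.4,1.4,0,0,0,0,2],[-0.4,1.4,0,0,0,0,2],[-0.4,1.4,0,0,0,0,2]]]'

```text
t: 3.78
tool_pos: [0.5655, -0.155, 0.0653]
tool_rot: [0.617, 0.787, 0.0, 0.002]
contact_force: [-0.7, -0.3, 8.8]
width: 0.0266
grip_force: 40.9
```

```bash
python3 - <<'E'
from h import *
s=ctrl.sense();print(s['t'],s['tool_pos'],s['contact_force'],s['torque'],s['width'])
d=grab('top');save('pushed',cv2.resize(d['pixels'][200:310,300:450],None,fx=5,fy=5))
E
```

```text
3.775 [ 0.56546103 -0.1549513   0.0653028 ] [-0.66844514 -0.3368474   8.80659438] [-0.07272348 -0.00995944  0.00961711] 0.026629000194713443
```

View pics/pushed.png

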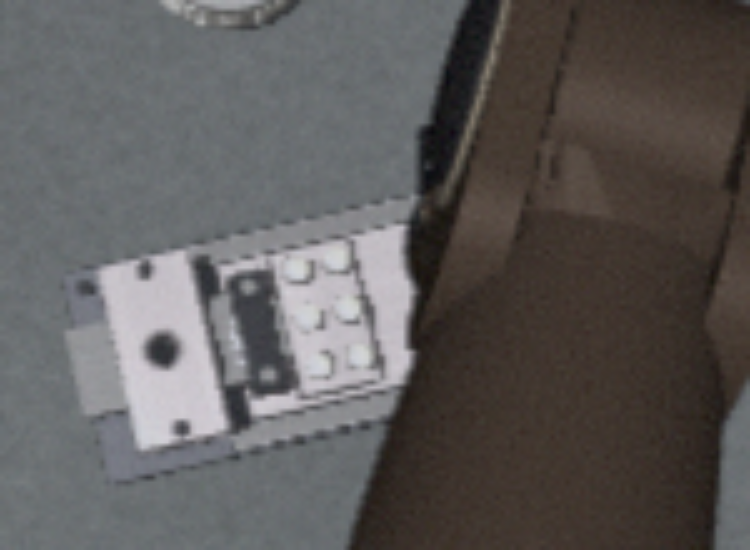

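The carriage moved 103.8 mm. The crop shows the tongue end past the bridge at about (80,370) and the bridge hole at (162,350). I release and go for the long pin.

Emit:
send_rows --motion '[[[0,0,0,0,0,0,6],[0,0,0,0,0,0,6],[0,0,0,0,0,0,6],[0,0,5,0,0,0,6],[0,0,11,0,0,0,6]]]'

```text
t: 4.45
tool_pos: [0.5633, -0.1541, 0.1729]
tool_rot: [0.617, 0.787, -0.001, -0.002]
contact_force: [1.1, -0.3, -0.1]
width: 0.0597
grip_force: 0.0
```

Emit:
send_rows --motion '[[[-0.8,6,1,0,0,0,6],[-1.7,12,1,0,0,0,6],[-2.5,18,1,0,0,0,6],[-3.3,24,1,0,0,0,6],[-4.1,30,1,0,0,0,6]]]'

```text
t: 5.08
tool_pos: [0.5229, 0.1473, 0.1832]
tool_rot: [0.617, 0.787, -0.0, 0.0]
contact_force: [1.4, 0.6, -0.1]
width: 0.06
grip_force: 0.0
```

```bash
python3 - <<'E'
from h import *
s=ctrl.sense();print(s['t'],s['tool_pos'],s['tool_rot'],s['contact_force'],s['width'],s['joint_positions'])
yaw=np.radians(13.7); ey=np.array([-np.sin(yaw),np.cos(yaw)]); ex=np.array([np.cos(yaw),np.sin(yaw)]); B=np.array([.53034,-.01346])
d=grab('top');P=cloud(d);hsv=cv2.cvtColor(d['pixels'],cv2.COLOR_RGB2HSV)
Y=(P[...,:2]-B)@ey*1000;X=(P[...,:2]-B)@ex*1000
m=(hsv[...,2]<60)&(P[...,2]>.084)&(P[...,2]<.096)&(abs(X)<25)&(Y>-185)&(Y<-120)
print('knob',m.sum(),X[m].mean(),Y[m].mean(),Y[m].mean()+155)
m=(P[...,2]>.04)&(P[...,2]<.056)&(abs(X)<15)&(Y>24)&(Y<80)
print('tongue end',m.sum(),Y[m].max() if m.any() else None, np.percentile(Y[m],97) if m.any() else 0)
E
```

```text
5.075 [0.52285139 0.14732777 0.18322532] [ 6.17494402e-01  7.86575272e-01 -4.07035420e-05  5.01454335e-05] [ 1.3920459   0.55699511 -0.10096275] 0.05996962225935565 [ 2.74726403e-01  1.63929314e-01 -1.00080500e-01  1.30679314e+00
 -1.29001777e-04  1.60583291e+00]
knob 95 -1.4123554831279328 -145.8506252512814 9.1493747487186
tongue end 101 44.17587037236541 43.40617696941013
```

Emit:
send_rows --motion '[[[-0.8,5.1,0,0,0,0,6],[-1.7,10.2,0,0,0,0,6],[-1.7,10.2,-4,0,0,0,6],[-1.7,10.2,-8,0,0,0,6],[-1.7,10.2,-9.4,0,0,0,6]]]'

```text
t: 5.75
tool_pos: [0.5048, 0.247, 0.0867]
tool_rot: [0.617, 0.787, -0.002, -0.001]
contact_force: [0.8, 0.3, 0.5]
width: 0.0603
grip_force: 0.0
```

Emit:
send_rows --motion '[[[0,0,0,0,0,0,6],[0,0,0,0,0,0,2],[0,0,0,0,0,0,2],[0,0,0,0,0,0,2],[0,0,0,0,0,0,2]]]'

```text
t: 6.38
tool_pos: [0.5074, 0.2479, 0.0911]
tool_rot: [0.618, 0.787, 0.001, 0.001]
contact_force: [-0.7, 0.3, 6.7]
width: 0.0246
grip_force: 39.0
```

Emit:
send_rows --motion '[[[0,0,2,0,0,0,2],[0,0,6,0,0,0,2],[0,0,9.5,0,0,0,2],[0.5,-5,9.5,0,0,0,2],[1,-10,9.5,0,0,0,2]]]'

```text
t: 7.0
tool_pos: [0.5168, 0.1469, 0.185]
tool_rot: [0.617, 0.787, 0.001, 0.001]
contact_force: [0.1, -0.7, -1.4]
width: 0.0246
grip_force: 40.1
```

Emit:
send_rows --motion '[[[0.5,-5,0,0,0,0,2],[1,-10,0,0,0,0,2],[1.6,-16,0,0,0,0,2],[1.6,-16,-4,0,0,0,2],[1.6,-16,-4,0,0,0,2]]]'

```text
t: 7.62
tool_pos: [0.531, -0.0136, 0.1427]
tool_rot: [0.618, 0.786, -0.001, -0.001]
contact_force: [-0.7, -0.6, -0.3]
width: 0.0244
grip_force: 43.6
```

```bash
python3 - <<'E'
from h import *
s=ctrl.sense();print(s['t'],s['tool_pos'],s['tool_rot'],s['contact_force'],s['width'])
a=grab('top');b=grab('side')
A=cv2.resize(a['pixels'][230:310,290:380],None,fx=4.4,fy=4.4,interpolation=cv2.INTER_CUBIC)
C=cv2.resize(b['pixels'][190:270,295:385],None,fx=4.4,fy=4.4,interpolation=cv2.INTER_CUBIC)
save('hover',np.hstack([A,C]))
E
```

```text
7.625 [ 0.53095719 -0.01363721  0.1426664 ] [ 0.61815697  0.78605236 -0.00149692 -0.00118524] [-0.6889584  -0.5929599  -0.28055535] 0.02444247178485392
```

View pics/hover.png

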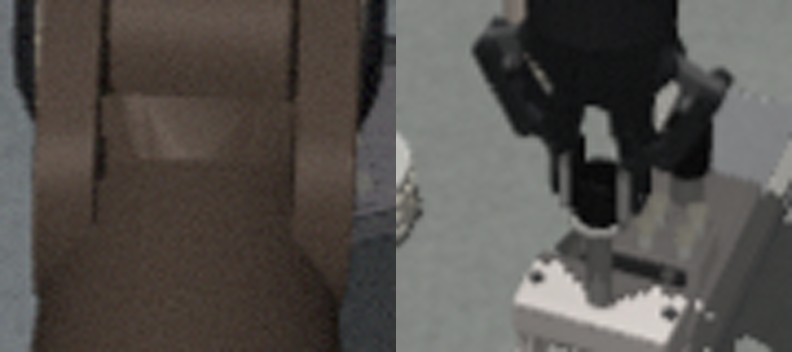

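The top view is blocked by the arm. In the side view the pin shank enters the plate at about (341,259), right at the hole (341,258), with no contact force. I lower it gently.

Emit:
send_rows --motion '[[[0,0,-0.3,0,0,0,2],[0,0,-0.6,0,0,0,2],[0,0,-0.9,0,0,0,2],[0,0,-1.2,0,0,0,2],[0,0,-1.2,0,0,0,2]]]'

```text
t: 8.35
tool_pos: [0.5364, -0.0124, 0.1423]
tool_rot: [0.617, 0.787, 0.004, 0.007]
contact_force: [-8.5, -3.3, 45.6]
width: 0.0247
grip_force: 54.7
```

Contact at 46 N: the tip is on the plate, not in the hole. I back off and measure.

Emit:
send_rows --motion '[[[0,0,1.0,0,0,0,2],[0,0,2.4,0,0,0,2],[0,0,2.4,0,0,0,2]]]'

```text
t: 8.72
tool_pos: [0.5332, -0.012, 0.1574]
tool_rot: [0.617, 0.787, 0.001, 0.001]
contact_force: [-0.4, -0.3, -2.0]
width: 0.0248
grip_force: 46.4
```

```bash
python3 - <<'E'
from h import *
s=ctrl.sense();print(s['t'],s['tool_pos'],s['tool_rot'],s['contact_force'],s['width'])
b=grab('side')
save('hover2',cv2.resize(b['pixels'][190:280,295:395],None,fx=6,fy=6,interpolation=cv2.INTER_CUBIC))
E
```

```text
8.725 [ 0.53319899 -0.01195113  0.15735589] [6.17119908e-01 7.86868694e-01 5.54191649e-04 6.08400201e-04] [-0.41229437 -0.287607   -1.96230125] 0.024754111450403064
```

View pics/hover2.png

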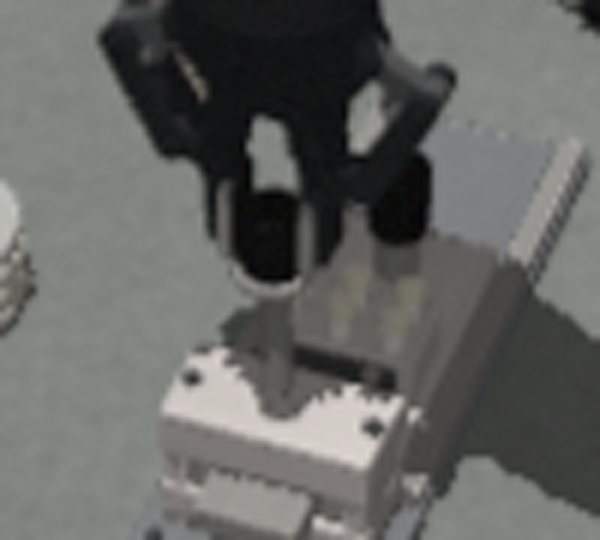

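The shank shows from about (268,295) down to about (278,400) in the crop, possibly slightly tilted. I fit its axis from the depth map.

```bash
cat > axis.py <<'E'
from h import *
def axis(b,tcp):
    P=cloud(b); c=np.array(b['xyz'])
    for lo,hi,rad in((-.004,.019,13),(-.05,-.018,7)):   # grip , shank rel. to tcp
        for z0 in np.arange(tcp[2]+lo,tcp[2]+hi,.008):
            m=(abs(P[...,2]-z0)<.004)&(np.hypot(P[...,0]-tcp[0],P[...,1]-tcp[1])<.025)
            v,u=np.nonzero(m)
            if m.sum()<4: continue
            q=P[m]; med=np.median(q,0); dr=(med-c)[:2]; dr/=np.linalg.norm(dr)
            print(f'z {z0:.3f} n {m.sum()} front {med[:2].round(4)} centre~ {(med[:2]+dr*rad*.9e-3).round(4)} u {u.min()}-{u.max()} v {v.min()}-{v.max()}')
if __name__=='__main__':
    b=dict(np.load('side.npz')); axis(b,np.array([.5332,-.012,.1574]))
    g=cv2.cvtColor(b['pixels'],cv2.COLOR_RGB2GRAY)
    for v in range(236,262): print(v,g[v,328:354].tolist())
E
python3 axis.py
```

```text
z 0.153 n 39 front [5.252e-01 2.000e-04] centre~ [ 0.5318 -0.0095] u 334-345 v 233-239
z 0.161 n 42 front [ 5.287e-01 -2.000e-04] centre~ [ 0.5354 -0.0098] u 330-348 v 229-235
z 0.169 n 56 front [ 0.5259 -0.0007] centre~ [ 0.5325 -0.0104] u 329-348 v 226-233
z 0.107 n 13 front [ 0.5265 -0.0042] centre~ [ 0.53   -0.0094] u 338-343 v 248-251
z 0.115 n 16 front [ 0.5262 -0.0056] centre~ [ 0.5297 -0.0108] u 338-343 v 245-249
z 0.123 n 16 front [ 0.5269 -0.0046] centre~ [ 0.5305 -0.0098] u 338-343 v 243-246
z 0.131 n 16 front [ 0.5265 -0.0054] centre~ [ 0.5301 -0.0106] u 338-343 v 240-243
z 0.139 n 8 front [ 0.5256 -0.0057] centre~ [ 0.5291 -0.0109] u 339-343 v 239-241
236 [133, 133, 133, 131, 130, 122, 130, 134, 108, 61, 26, 13, 17, 15, 17, 31, 111, 95, 78, 91, 96, 95, 91, 96, 101, 110]
237 [132, 132, 135, 132, 132, 133, 116, 123, 135, 130, 105, 97, 76, 91, 120, 126, 137, 95, 89, 96, 97, 95, 93, 99, 102, 109]
238 [133, 134, 132, 131, 133, 134, 129, 110, 110, 125, 124, 128, 123, 127, 136, 121, 111, 91, 105, 100, 97, 96, 100, 105, 102, 108]
239 [134, 133, 131, 130, 132, 134, 135, 126, 120,
[... 2061 characters left out ...]
94, 160, 123, 184, 184, 177, 200, 207]
257 [201, 201, 200, 199, 200, 200, 199, 200, 202, 194, 125, 90, 94, 98, 97, 94, 91, 104, 161, 197, 183, 197, 204, 204, 205, 206]
258 [201, 203, 203, 203, 202, 201, 201, 200, 202, 199, 136, 95, 95, 98, 98, 95, 89, 154, 196, 205, 205, 205, 206, 205, 206, 205]
259 [203, 203, 205, 204, 204, 203, 203, 203, 203, 202, 183, 150, 122, 104, 98, 125, 146, 189, 204, 204, 206, 205, 206, 207, 206, 206]
260 [165, 185, 192, 200, 204, 204, 204, 204, 204, 203, 203, 193, 183, 178, 176, 184, 192, 202, 205, 205, 207, 205, 206, 206, 205, 206]
261 [127, 133, 144, 162, 167, 186, 201, 204, 205, 205, 205, 206, 205, 205, 205, 205, 205, 205, 206, 206, 206, 206, 206, 207, 206, 206]
```

```bash
cat > perp.py <<'E'
from h import *
def w2p(d,p):
    q=np.array(d['camera_matrix'])@(rot(d).T@(np.array(p)-d['xyz'])); return q[:2]/q[2]
def perp(b,H=(.52829,-.01176)):
    P=cloud(b)
    dr=np.array(H)-np.array(b['xyz'])[:2]; dr/=np.linalg.norm(dr); p=np.array([-dr[1],dr[0]])
    for z0 in(.105,.112,.119,.126,.133):
        u,v=w2p(b,[*H,z0])
        m=(np.hypot(P[...,0]-H[0],P[...,1]-H[1])<.03)&(abs(P[...,2]-z0)<.005); vv,uu=np.nonzero(m)
        cu=[(uu[vv==r].min()+uu[vv==r].max())/2 for r in set(vv.tolist()) if (vv==r).sum()>2]
        f=np.median(P[m][:,:2],0)-np.array(H) if m.any() else [0,0]
        e=w2p(b,[*(np.array(H)+p*.001),z0])[0]-u
        print(z0,'line u',round(u,2),'pin u',np.round(np.mean(cu),2),'pin-hole perp mm',round((np.mean(cu)-u)/e,2),'front along mm',(f@dr*1000).round(2),'p',p.round(2))
if __name__=='__main__': perp(dict(np.load('side.npz')))
E
python3 perp.py
```

```text
0.105 line u 341.4 pin u 340.38 pin-hole perp mm 2.45 front along mm -7.26 p [0.83 0.56]
0.112 line u 341.42 pin u 340.25 pin-hole perp mm 2.78 front along mm -6.85 p [0.83 0.56]
0.119 line u 341.44 pin u 340.33 pin-hole perp mm 2.61 front along mm -7.89 p [0.83 0.56]
0.126 line u 341.46 pin u 340.12 pin-hole perp mm 3.14 front along mm -6.45 p [0.83 0.56]
0.133 line u 341.48 pin u 340.62 pin-hole perp mm 2.0 front along mm -6.8 p [0.83 0.56]
```

The pin is vertical and offset from the hole by about 2.6 mm across the view, so I shift (-2,-2) mm and probe gently.

Emit:
send_rows --motion '[[[-0.2,-0.2,0,0,0,0,2],[-0.2,-0.2,-0.8,0,0,0,2],[-0.2,-0.2,-1.2,0,0,0,2],[-0.2,-0.2,-1.5,0,0,0,2],[-0.2,-0.2,-1.7,0,0,0,2]]]'

```text
t: 9.4
tool_pos: [0.5311, -0.015, 0.1424]
tool_rot: [0.618, 0.787, 0.001, 0.002]
contact_force: [-6.1, -1.4, 27.8]
width: 0.0248
grip_force: 51.9
```

Lateral reaction points to −x, so I lift slightly and step that way under light contact.

Emit:
send_rows --motion '[[[0,0,0.3,0,0,0,2],[-0.15,-0.05,0.3,0,0,0,2],[-0.15,-0.05,0.1,0,0,0,2],[-0.15,-0.05,0.0,0,0,0,2],[-0.15,-0.05,0.0,0,0,0,2]]]'

```text
t: 10.02
tool_pos: [0.5313, -0.0153, 0.1407]
tool_rot: [0.618, 0.787, 0.001, 0.002]
contact_force: [5.2, -1.0, 3.9]
width: 0.0247
grip_force: 46.2
```

```bash
python3 - <<'E'
from perp import *
s=ctrl.sense();print(s['t'],s['tool_pos'],s['contact_force'],s['torque'],R.from_quat(s['tool_rot']).as_matrix()[:,2])
b=grab('side');perp(b)
E
```

```text
10.025 [ 0.53128363 -0.01526602  0.14068671] [ 5.19424474 -0.99876365  3.8954989 ] [-0.20886476 -1.20925927  0.03853301] [ 5.53969343e-03 -7.36985694e-04 -9.99984384e-01]
0.105 line u 341.4 pin u 341.5 pin-hole perp mm -0.23 front along mm -4.22 p [0.83 0.56]
0.112 line u 341.42 pin u 341.5 pin-hole perp mm -0.18 front along mm -4.6 p [0.83 0.56]
0.119 line u 341.44 pin u 341.62 pin-hole perp mm -0.43 front along mm -4.38 p [0.83 0.56]
0.126 line u 341.46 pin u 341.5 pin-hole perp mm -0.09 front along mm -3.86 p [0.83 0.56]
0.133 line u 341.48 pin u 341.17 pin-hole perp mm 0.73 front along mm -9.02 p [0.83 0.56]
```

Vertical force dropped and z went lower, so it looks like it has started in. I continue slowly.

Emit:
send_rows --motion '[[[0.05,0,0,0,0,0,2],[0.05,0,-0.2,0,0,0,2],[0.05,0,-0.4,0,0,0,2],[0.05,0,-0.6,0,0,0,2],[0.05,0,-0.6,0,0,0,2]]]'

```text
t: 10.7
tool_pos: [0.5309, -0.0151, 0.1332]
tool_rot: [0.617, 0.787, 0.001, 0.001]
contact_force: [7.4, -1.3, -0.1]
width: 0.0247
grip_force: 44.6
```

Emit:
send_rows --motion '[[[0.1,0,0,0,0,0,2],[0.1,0,-0.4,0,0,0,2],[0.1,0,-0.8,0,0,0,2],[0.1,0,-1.2,0,0,0,2],[0.1,0,-1.4,0,0,0,2]]]'

```text
t: 11.32
tool_pos: [0.5311, -0.015, 0.119]
tool_rot: [0.617, 0.787, 0.0, 0.001]
contact_force: [5.9, -1.9, 1.0]
width: 0.0247
grip_force: 44.9
```

Emit:
send_rows --motion '[[[0,0,-0.2,0,0,0,2],[0,0,-0.4,0,0,0,2],[0,0,-0.4,0,0,0,2]]]'

```text
t: 11.7
tool_pos: [0.5311, -0.0151, 0.1149]
tool_rot: [0.617, 0.787, 0.0, 0.001]
contact_force: [6.3, -1.8, -0.0]
width: 0.0248
grip_force: 44.7
```

Emit:
send_rows --motion '[[[0,0,-0.2,0,0,0,2],[0,0,-0.4,0,0,0,2],[0,0,-0.6,0,0,0,2],[0,0,-0.6,0,0,0,2]]]'

```text
t: 12.2
tool_pos: [0.531, -0.0152, 0.1089]
tool_rot: [0.617, 0.787, 0.0, 0.001]
contact_force: [5.4, -1.5, -1.2]
width: 0.0245
grip_force: 44.7
```

It is already below the tongue top with no resistance, so I continue.

Emit:
send_rows --motion '[[[0,0,-0.3,0,0,0,2],[0,0,-0.6,0,0,0,2],[0,0,-0.9,0,0,0,2],[0,0,-1.1,0,0,0,2],[0,0,-1.1,0,0,0,2]]]'

```text
t: 12.82
tool_pos: [0.5309, -0.0152, 0.0978]
tool_rot: [0.618, 0.787, -0.0, 0.0]
contact_force: [5.9, -2.5, 0.3]
width: 0.0243
grip_force: 44.7
```

Emit:
send_rows --motion '[[[0,0,-0.2,0,0,0,2],[0,0,-0.4,0,0,0,2],[0,0,-0.6,0,0,0,2],[0,0,-0.8,0,0,0,2],[0,0,-0.9,0,0,0,2]]]'

```text
t: 13.45
tool_pos: [0.531, -0.0153, 0.0891]
tool_rot: [0.618, 0.787, -0.0, 0.001]
contact_force: [5.1, -1.7, 2.3]
width: 0.0246
grip_force: 44.9
```

Emit:
send_rows --motion '[[[0,0,-0.1,0,0,0,2],[0,0,-0.3,0,0,0,2],[0,0,-0.4,0,0,0,2],[0,0,-0.4,0,0,0,2]]]'

```text
t: 13.95
tool_pos: [0.5309, -0.0153, 0.085]
tool_rot: [0.618, 0.787, -0.0, 0.001]
contact_force: [5.8, -2.4, 0.4]
width: 0.0248
grip_force: 44.9
```

Emit:
send_rows --motion '[[[0,0,-0.1,0,0,0,2],[0,0,-0.2,0,0,0,2],[0,0,-0.3,0,0,0,2],[0,0,-0.3,0,0,0,2]]]'

```text
t: 14.45
tool_pos: [0.531, -0.0154, 0.0842]
tool_rot: [0.618, 0.787, 0.0, 0.001]
contact_force: [-0.7, -2.1, 15.5]
width: 0.0246
grip_force: 46.6
```

15 N at z=0.084 fits the flange seating. I relax, release, retreat and check.

Emit:
send_rows --motion '[[[0,0,0.2,0,0,0,2],[0,0,0.2,0,0,0,6],[0,0,0.2,0,0,0,6],[0,0,0.2,0,0,0,6],[0,0,0.8,0,0,0,6]]]'

```text
t: 15.08
tool_pos: [0.5297, -0.0148, 0.0898]
tool_rot: [0.617, 0.787, -0.001, -0.001]
contact_force: [0.2, -0.9, 0.7]
width: 0.06
grip_force: 0.0
```

Emit:
send_rows --motion '[[[0,0,3,0,0,0,6],[0,0,8,0,0,0,6],[-5,0,12,0,0,0,6],[-10,0,12,0,0,0,6],[-15,0,12,0,0,0,6]]]'

```text
t: 15.7
tool_pos: [0.3793, -0.0149, 0.2113]
tool_rot: [0.617, 0.787, 0.001, 0.001]
contact_force: [0.1, -0.4, 0.3]
width: 0.0604
grip_force: 0.0
```

```bash
python3 - <<'E'
from h import *
s=ctrl.sense();print(s['t'],s['tool_pos'],s['contact_force'])
a=grab('top');b=grab('side')
P=cloud(b);m=(np.hypot(P[...,0]-.529,P[...,1]+.0125)<.02)&(P[...,2]>.09)
v,u=np.nonzero(m);print('side',m.sum(),np.percentile(P[m][:,2],[50,90,98]))
P=cloud(a);m=(np.hypot(P[...,0]-.53,P[...,1]+.0135)<.02)&(P[...,2]>.09);print('top',m.sum(),np.percentile(P[m][:,2],[10,50,90]) if m.any() else 0, P[m].mean(0) if m.any() else 0)
A=cv2.resize(a['pixels'][210:320,300:390],None,fx=4.4,fy=4.4,interpolation=cv2.INTER_CUBIC)
C=cv2.resize(b['pixels'][180:290,295:385],None,fx=4.4,fy=4.4,interpolation=cv2.INTER_CUBIC)
save('done',np.hstack([A,C]))
E
```

```text
15.7 [ 0.37928473 -0.01489486  0.2112723 ] [ 0.12159865 -0.44660365  0.26016468]
side 115 [0.10758241 0.11061502 0.11182686]
top 103 [0.10508977 0.10980054 0.11317812] [ 0.52900097 -0.01295766  0.10909039]
```

View pics/done.png

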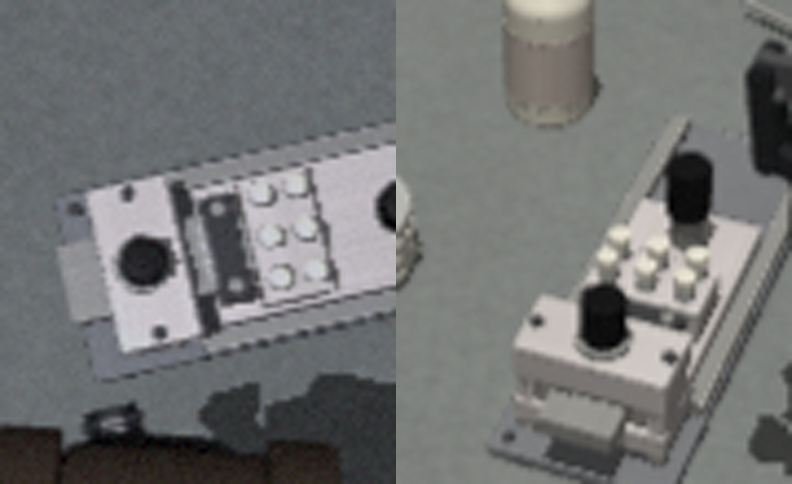

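The picture shows the pin upright in the bridge, flange on the plate (crop 603,345), with the grip top at about 0.110 as expected. I lifted 2 mm before opening, so I give it one light confirming press with closed fingers.

Emit:
send_rows --motion '[[[5,0,0,0,0,0,0],[10,0,0,0,0,0,0],[15.1,0,-3,0,0,0,0],[15.1,0,-7,0,0,0,0],[15.1,0,-9.3,0,0,0,0]]]'

```text
t: 16.42
tool_pos: [0.5316, -0.0148, 0.1146]
tool_rot: [0.617, 0.787, -0.001, -0.001]
contact_force: [1.1, 0.2, -0.3]
width: 0.0002
grip_force: 0.0
```

Emit:
send_rows --motion '[[[0,0,-0.2,0,0,0,0],[0,0,-0.4,0,0,0,0],[0,0,-0.6,0,0,0,0],[0,0,-0.7,0,0,0,0]]]'

```text
t: 16.92
tool_pos: [0.5319, -0.015, 0.1112]
tool_rot: [0.617, 0.787, 0.0, 0.001]
contact_force: [-0.5, -0.0, 0.4]
width: -0.0
grip_force: 0.0
```

Emit:
send_rows --motion '[[[0,0,-0.1,0,0,0,0],[0,0,-0.2,0,0,0,0],[0,0,-0.3,0,0,0,0],[0,0,-0.3,0,0,0,0]]]'

```text
t: 17.42
tool_pos: [0.5319, -0.015, 0.11]
tool_rot: [0.617, 0.787, 0.001, 0.001]
contact_force: [-5.6, 0.6, 14.8]
width: -0.0001
grip_force: 7.7
```

Firm stop at z=0.110, which is exactly home. I retreat and hand in.

Emit:
send_rows --motion '[[[0,0,2,0,0,0,0],[0,0,6,0,0,0,0],[0,0,12,0,0,0,0],[-5,0,12,0,0,0,0],[-5,0,12,0,0,0,0]]]'

```text
t: 18.05
tool_pos: [0.4795, -0.0149, 0.2286]
tool_rot: [0.617, 0.787, 0.0, 0.001]
contact_force: [0.7, 0.4, 0.1]
width: 0.0003
grip_force: 0.0
```

```bash
python3 -c "
from h import *
b=grab('side');P=cloud(b);m=(np.hypot(P[...,0]-.529,P[...,1]+.0125)<.02)&(P[...,2]>.09)&(P[...,2]<.13)
print(ctrl.sense()['tool_pos'],m.sum(),np.percentile(P[m][:,2],[50,90,98]));print(ctrl.sign_off())"
```

```text
[ 0.48073931 -0.01496425  0.22801861] 116 [0.10743218 0.1106983  0.11183229]
the job is handed in; nothing more can be done
None
```

The carriage is docked and locked: the long pin is through bridge and tongue, pressed home (firm stop, grip top at 110 mm) and released, and the job was handed in at about 18 s; the first try at the bridge hole missed and pressed the pin tip on the plate with about 46 N (28 N on the second) before it went in.

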